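Spring the idler roller into its bench bracket

TASK

Take the sprung idler roller off its V rest and fit it in the bench bracket: set its sprung plunger in the groove of the tall stop, push the roller towards that stop against the spring until the stub at the other end clears the low stop, lower it, and let the spring carry the stub fully home in the round recess of the low stop. Be gentle, with no more than about 25 N on the bracket, let the roller go when it sits level between the stops, and leave the other things on the bench where they lie.

Things in the scene. Friction and masses are not known exactly. Their poses are not given: they have to be found in the camera images.
- bracket: fixed grey base plate 80 (x) x 206 (y) x 10 high, left or right of the rest. On it, cleats (to 25 mm high) clamp a steel carriage plate with two stops, inner faces 122 mm apart, tall one at +y. The carriage is clamped up to 8 mm either way along y from mid and its place is not measured: feel or look for it. Origin: centre of the underside, on the bench. A seated roller's axis is along y, 60 mm up
- recess (a point): where the centre of the mouth of the blind round recess in the low stop's inner face is when the carriage is at mid (bracket y = -61 mm, 61 mm above the bench; true place up to 8 mm off along y). Recess 11 mm across, 9.5 deep, 2 mm chamfer, closed above; the low stop is 44 wide, 71.5 high. Axes as the bracket's
- groove (a point): where the back of the upright groove in the tall stop's inner face is when the carriage is at mid (bracket y = +67 mm, 60 mm above the bench; true place up to 8 mm off along y); the plunger's nose ends there. Groove 12 wide in x, 6 deep, open at the top, floor 56 mm above the bench. The tall stop is 44 wide, 100 high. Axes as the bracket's
- rest: fixed dark steel rest: base 60 (x) x 100 (y) x 8 and two V saddles, 10 thick, at y = +36 and y = -36 mm, 40 mm high and 48 wide. The roller starts in the saddles, its axis along the rest's y, 42 mm above the bench. Origin: centre of the underside, on the bench
- roller: sprung idler roller, 0.2 kg, 137 mm long: steel barrel 28 mm across, 100 long; grasp it across the middle. Origin on its axis, mid barrel; y along the axis to the sprung end; it can turn about y. Seated, its origin is 7 mm from midway between the stops, to the low side, and the plunger pushed in 2 mm; the stub clears the low stop only with the plunger in the groove and pushed in 9 mm or more
- stub_tip (a point): end of the fixed stub, on the roller's axis at roller y = -61 mm. The stub is 8 mm across and 7 long, and stands on a collar 16 mm across and 4 long; home, the collar meets the low stop's inner face
- plunger_tip (a point): nose of the sprung white nylon plunger, 8 mm across, on the roller's axis: it stands 26 mm out of the barrel (roller y = +76 mm) and can be pushed in 13 mm against its spring (3 N to begin, 7.5 N at the end of travel, then solid)
- pin_2: bystander: slim turned pin, 10x74x9, lying between the two places (mm); leave it alone
- pin_3: bystander: slim turned pin, 10x74x9, lying between the two places (mm); leave it alone
- caliper: bystander: digital caliper, 75x236x17, lying behind the work (mm); leave it alone
- screwdriver: bystander: flat screwdriver, 30x210x28, lying behind the work (mm); leave it alone
- plug_gauge: bystander: plug gauge, 19x105x19, lying at the right (mm); leave it alone
- check_sample_1: bystander: round alloy disc, 31 mm across, 17 high, behind the work (mm); leave it alone
- boss_3: bystander: turned boss, 34x34x40, standing behind the work (mm); leave it alone

How it is judged (in metres and radians):
On the way, in this order (a step that is already met when the one before it is completed fails the run):
1. the roller is lifted clear of its rest (height (world z) of roller above 0.075 m), for 0.1 s.
2. the roller stands between the stops with its plunger in the groove, pushed in at least 8.5 mm (y of plunger_tip in the frame of roller below 0.0675 m and y of plunger_tip in the frame of bracket above 0.054 m and x of plunger_tip in the frame of bracket between -0.006 and 0.006 m), for 0.1 s.
At the end, for the whole second after the job is handed in: the roller rests level between the stops, both ends 56 to 65 mm above the bench and within 5 to 6 mm sideways of the bracket's middle line, stub end over the low stop's place, and its plunger has sprung back so that only 0.5 to 4.5 mm is pushed in (so the stub is home in the recess) (y of plunger_tip in the frame of roller between 0.0715 and 0.0755 m and y of stub_tip in the frame of bracket between -0.08 and -0.056 m and z of stub_tip in the frame of bracket between 0.056 and 0.065 m and x of stub_tip in the frame of bracket between -0.005 and 0.005 m and z of plunger_tip in the frame of bracket between 0.056 and 0.065 m and x of plunger_tip in the frame of bracket between -0.006 and 0.006 m and linear speed of roller below 0.01 m/s); the robot touches nothing.
It fails at once if more than 25 N between the roller and the bracket (contact force between roller and bracket above 25 N).
It fails at once if the robot presses on the bracket with more than 25 N (contact force between any of the fingers, the arm and bracket above 25 N).
It fails at once if a bystander is moved by more than 30 mm (distance of any of pin_2, pin_3, caliper, screwdriver, plug_gauge, check_sample_1, boss_3 from where it was at the start of the episode above 0.03 m).
It also fails if it takes over 50 s, if anything falls off the work surface, if the arm or the gripper's body presses on something with over 40 N, if the wrist force passes 120 N, or if a joint passes its speed limit or range.

ROBOT

A 6-joint arm with a two-finger parallel gripper is mounted at the origin on a cart in front of the work surface, level with it; the furniture and walls round the work are solid. World frame = base frame: x ahead of the robot, y to its left, z up, the work surface at z = 0. Lengths are in mm, angles in rad, forces in N, time in s.
With the tool pointing down it reaches from about 350 to 775 mm from the base axis. Payload 7.3 kg.
Tool frame: the origin (TCP) lies at the very end of the fingers, on their centre line; the grasp point (between the pads) lies bot.grip_point_offset behind it (bot.grip_point_offset is the distance from the TCP to the grasp point, in mm); z points along the fingers, y is the line along which they close (so a half turn about z gives the same grasp; the last joint's range is limited). The gripper opens to 92 mm and grips with 3 to 60 N. Pads are 19 mm wide; open, the fingers measure 130 mm over their backs; the gripper's body (75 mm by 190 mm) begins 47 mm behind the grasp point.
Start: joints at [1.078, 0.342, 1.524, -0, 1.275, -0.146], TCP at [178.429, 493.769, 226.741] pointing down, gripper open.
Joint ranges: [-2.53, 2.53], [-0.77, 2.02], [0.04, 2.7], [-1, 4.14], [0.28, 2.66], [-3.11, 3.11]. Speed limits (rad/s): [2.57, 2.57, 3.14, 3.14, 3.14, 3.14].

INTERFACE

Orientations are given as [roll, pitch, yaw] about the fixed x, y, z axes, in that order (R = Rz(yaw) Ry(pitch) Rx(roll)).
In Python, from plant import bot gives the robot as it stands. The module is installed in compiled form; this text tells all that it offers.
- The arm moves only by the tool carry_out, never from a script. Its argument "plan" is a list of rows, each an object of numbers: "tx", "ty", "tz": the shift along the world's x, y, z in mm; "rx", "ry", "rz": the turn, a rotation vector about the world's x, y, z in rad. A call has 1 to 12 rows; each row shifts and turns the commanded pose from where the row before left it; what a row does not reach is not made up. A row lasts 1/10 s, in which the tool goes at most 50 mm and 8.59 degrees, less where a joint would pass 70% of its speed; a pose out of reach is approached as far as the arm can. A call with a gripper value outside its range is refused whole. "gripper" is the closure, from 0 (fully open) to 1 (shut), set as the call begins (left out, the last holds). The fingers move at their own pace and stop on an object; the grip force is fixed at half the most. Time passes only in rows, so rows that do not move let the fingers close. It gives the time, the measured TCP pose, the force, the opening and the grip force at its end, in the units of the state.
- bot.get_obs(): the state, without advancing time (a new reading comes with each control period).
- bot.capture(name): name is "side" or "top"; returns the picture (384x512x3 uint8, red, green, blue); there is no depth.
- bot.camera_model(name): a dict with "camera_matrix" (3x3 intrinsics, pixels), "R" (3x3) and "t" (3): a world point X has camera coordinates R X + t. Camera axes: x right, y down, z forward; pixel columns grow to the right and rows downward; lengths in mm; the calibration is good to about 2 mm. A picture is of the moment at which its call begins. camera_model takes no time and is no camera call.
- bot.close_job(): hands the job in; it is judged then, once.
The state is a dict: "time": time; "joint_positions": joint angles; "dq": joint speeds; "tau": joint torques, N m; "tool_pos": TCP position; "tcp_rot": TCP orientation; "contact_force": force on the tool from outside, world axes, zero at the start; "moment": the same for the moment, N m; "grip_width": finger opening in mm; "finger_force": force on a finger pad.
Only numpy, scipy, OpenCV 4.12 (cv2) and the standard library are available. Lean on these libraries where they do the work, as an engineer would, in place of code of your own. Each camera call takes 0.05 s, during which the arm holds its last target. There are 200 camera calls.

## Working session

There is one attempt and no reset: what is moved stays moved. The work goes in short steps, Python scripts to look and compute and a tool call to move; the robot and the scene stay as the last step left them, time stands still between calls to the robot, and variables do not carry over. Pictures are saved under pics/ and viewed, at most 10 in all, crops included, and the job is handed in when it is done.

Besides the shell and the picture viewer there is one more tool, called as name(argument=value, ...), one argument or row to a line, values as JSON. carry_out: Moves the arm, as the interface text tells. Its arguments: {"type":"object","properties":{"plan":{"type":"array"},"gripper":{"type":"number"}},"required":["plan"]}

```bash
mkdir -p pics
python3 - <<'E'
from plant import bot
import cv2
for n in("top","side"):
    im=bot.capture(n); cv2.imwrite(f"pics/{n}0.png",cv2.cvtColor(im,cv2.COLOR_RGB2BGR))
    m=bot.camera_model(n); print(n,m["camera_matrix"],m["R"],m["t"])
o=bot.get_obs();print(o, bot.grip_point_offset)
E
```

```text
top [[471.70815908   0.         252.01417679]
 [  0.         471.70815908 193.97336043]
 [  0.           0.           1.        ]] [[-0.00423717 -0.99984029 -0.01736187]
 [-0.99868575  0.0051178  -0.05099586]
 [ 0.05107657  0.01712297 -0.99854794]] [  18.76591121  580.88048595 1543.06198227]
side [[387.77397991   0.         258.74420177]
 [  0.         387.77397991 196.12787618]
 [  0.           0.           1.        ]] [[ 0.93169705 -0.36322934  0.00224941]
 [-0.19390669 -0.50259544 -0.84249512]
 [ 0.30714949  0.78451403 -0.53869929]] [-565.16078205  193.71267874  881.43638271]
{'time': 0.1, 'joint_positions': array([ 1.07801876e+00,  3.42611529e-01,  1.52491361e+00,  6.12031854e-06,
        1.27539918e+00, -1.45986366e-01]), 'dq': array([-0.0005908 , -0.00198714, -0.00173175, -0.00028426, -0.00131091,
        0.00109146]), 'tau': array([ 1.39556254e-03, -4.32004380e+01, -2.44694567e+01,  7.17878644e-02,
        5.26623591e-02, -7.76259458e-05]), 'tool_pos': array([178.23667005, 493.43640992, 226.13876032]), 'tcp_rot': array([-3.14027600e+00, -1.99506538e-04,  2.79479953e+00]), 'contact_force': array([-1.32060768, -0.08315218, -0.19186448]), 'moment': array([ 0.0027785 , -0.05052894,  0.00607063]), 'finger_force': 0.0, 'grip_width': 91.96431216256626} 18.8
```

View pics/top0.png

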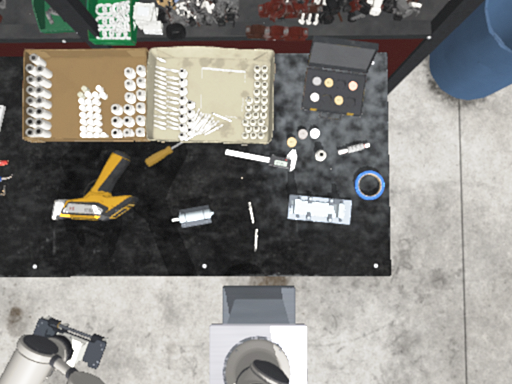

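View pics/side0.png

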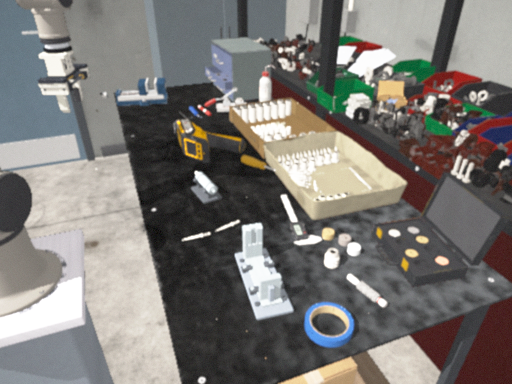

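The top view shows the roller on its rest at about (193,216) and the bracket at about (320,209). The pins lie between them at (252,212) and (256,240). In the side view the roller is at (205,183) and the bracket at (262,275), with the tall stop at (252,240). Next I'll zoom in on both.

Run:
```python
import cv2,numpy as np
t=cv2.imread("pics/top0.png");s=cv2.imread("pics/side0.png")
r=lambda i,x,y,w,h:cv2.resize(i[y:y+h,x:x+w],(w*5,h*5),interpolation=cv2.INTER_CUBIC)
a=r(t,160,190,80,55);b=r(t,280,185,80,55)
cv2.imwrite("pics/c1.png",np.vstack([a,b]))
c=r(s,180,160,50,50);d=r(s,225,215,80,110)
c=cv2.copyMakeBorder(c,0,300,0,0,cv2.BORDER_CONSTANT)
cv2.imwrite("pics/c2.png",np.hstack([c,d]))
```

```text
(no output)
```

View pics/c1.png

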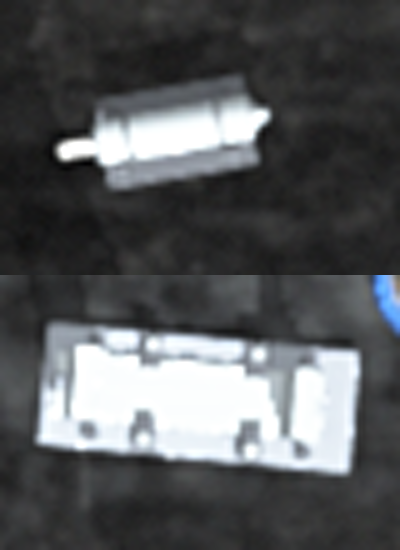

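View pics/c2.png

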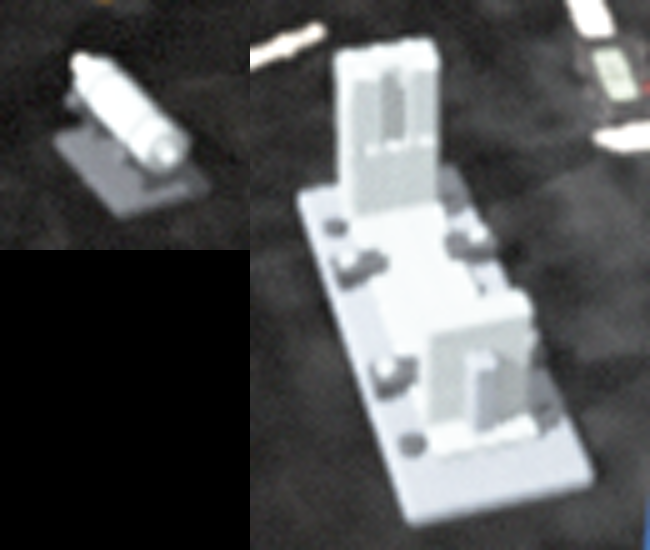

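```bash
cat > h.py <<'E'
import cv2,numpy as np
from plant import bot
def ray(n,uv,z):
    m=bot.camera_model(n);R=np.array(m["R"]);t=np.array(m["t"]);C=-R.T@t
    d=R.T@np.linalg.inv(m["camera_matrix"])@np.array([uv[0],uv[1],1.]);return C+d*(z-C[2])/d[2]
def proj(n,X):
    m=bot.camera_model(n);p=np.array(m["camera_matrix"])@(np.array(m["R"])@X+m["t"]);return p[:2]/p[2]
E
python3 - <<'E'
from h import *
np.set_printoptions(precision=1,suppress=True)
for n in("top","side"):
    m=bot.camera_model(n);print(n,-np.array(m["R"]).T@m["t"])
t=cv2.imread("pics/top0.png");g=cv2.cvtColor(t,cv2.COLOR_BGR2GRAY)
def rect(x0,y0,x1,y1,th,z):
    k=cv2.resize(g[y0:y1,x0:x1],None,fx=8,fy=8,interpolation=cv2.INTER_CUBIC)
    b=(k>th).astype(np.uint8)
    c=max(cv2.findContours(b,0,1)[0],key=cv2.contourArea)
    r=cv2.minAreaRect(c);P=(cv2.boxPoints(r)+.5)/8-.5+[x0,y0]
    W=np.array([ray("top",p,z) for p in P]);e=np.roll(W,-1,0)-W
    print(th,"ctr",W.mean(0),"sides",np.linalg.norm(e,axis=1)[:2],"yaw",np.degrees(np.arctan2(-e[:2,0],e[:2,1])))
    print(W[:,:2].tolist())
for th in(90,110,130): rect(280,188,358,230,th,10)
print("barrel")
for th in(110,150,180,210): rect(165,200,220,235,th,42)
print("rest")
for th in(60,70): rect(165,195,220,235,th,8)
for p in [(290,194.4),(352,200),(350.4,224.6),(287.4,219)]:print(ray("top",p,10))
print("plunger tip",ray("top",(171.2,219.8+.4),42),"stub",ray("top",(213.8,213),42))
s=lambda x,y:(x/5+225-50-.4,y/5+215-.4)
# side: base corners
for p in [(300,190),(408,522),(592,482),(467,170)]:print("side base",p,ray("side",s(*p),10))
for p in [(335,45),(432,40),(350,75),(438,65)]:print("side tall top",p,ray("side",s(*p),100))
for p in [(427,335),(530,318),(527,290)]:print("side low top",p,ray("side",s(*p),71.5))
E
```

```text
top [ 501.4  -10.6 1570.8]
side [ 293.4 -799.4  639.3]
90 ctr [ 529.5 -205.4   10. ] sides [ 86.  211.7] yaw [-95.8 174.3]
[[497.1539352891509, -95.87118096505924], [582.7064673156524, -104.6015090629581], [561.7433454742448, -315.2351476151242], [476.5029626585961, -305.96316844623556]]
110 ctr [ 529.6 -205.6   10. ] sides [ 84.7 210.3] yaw [-95.6 174.5]
[[497.4876229280132, -96.85796562453915], [581.7359600915958, -105.19205344837405], [561.5683758187248, -314.5124139782368], [477.62200148366423, -305.6466514492278]]
130 ctr [ 529.5 -205.7   10. ] sides [ 83.6 209.1] yaw [-95.8 174.4]
[[498.0926358649576, -97.57797544260649], [581.3065909147264, -106.02380569528194], [560.7259449612288, -314.1145174831799], [477.81130213915407, -305.14787531256496]]
barrel
110 ctr [501.9 209.   42. ] sides [141.6  50.9] yaw [-173.1   97.1]
[[518.6507627184579, 282.5040001873145], [535.5417120778592, 141.93770818447004], [485.08078457230727, 135.62414834638832], [468.16868565923704, 275.93726024507714]]
150 ctr [506.5 209.6  42. ] sides [140.   32.3] yaw [-171.1   99.2]
[[511.55572289112365, 281.331
[... 1020 characters left out ...]
788], [462.9453428381441, 281.05834636944746]]
[ 579.2 -109.6   10. ]
[ 559.6 -313.7   10. ]
[ 478.6 -307.2   10. ]
[ 497.9 -100.3   10. ]
plunger tip [495.7 278.3  42. ] stub [518.4 139.8  42. ]
side base (300, 190) [ 503.5 -101.2   10. ]
side base (408, 522) [ 480.5 -309.2   10. ]
side base (592, 482) [ 558.5 -317.5   10. ]
side base (467, 170) [ 585.7 -116.9   10. ]
side tall top (335, 45) [ 520.7 -110.1  100. ]
side tall top (432, 40) [ 564.2 -122.7  100. ]
side tall top (350, 75) [ 519.5 -134.1  100. ]
side tall top (438, 65) [ 559.7 -141.6  100. ]
side low top (427, 335) [ 503.  -272.3   71.5]
side low top (530, 318) [ 545.7 -278.5   71.5]
side low top (527, 290) [ 551.2 -263.2   71.5]
```

carry_out(
  plan=[
    {"tx": 33,"ty": -29,"rz": -0.1065},
    {"tx": 33,"ty": -29,"rz": -0.1065},
    {"tx": 33,"ty": -29,"rz": -0.1065},
    {"tx": 33,"ty": -29,"rz": -0.1065},
    {"tx": 33,"ty": -29,"rz": -0.1065},
    {"tx": 33,"ty": -29,"rz": -0.1065},
    {"tx": 33,"ty": -29,"rz": -0.1065},
    {"tx": 33,"ty": -29,"rz": -0.1065},
    {"tx": 33,"ty": -29,"rz": -0.1065},
    {"tx": 32,"ty": -30.5,"rz": -0.1065},
    {"tz": -40},
    {"tz": 0},
  ],
  gripper=0,
)

```text
invalid input at $.plan[0]: expected keys tx, ty, tz, rx, ry, rz
```

carry_out(
  plan=[
    {"tx": 33,"ty": -29,"tz": 0,"rx": 0,"ry": 0,"rz": -0.1065},
    {"tx": 33,"ty": -29,"tz": 0,"rx": 0,"ry": 0,"rz": -0.1065},
    {"tx": 33,"ty": -29,"tz": 0,"rx": 0,"ry": 0,"rz": -0.1065},
    {"tx": 33,"ty": -29,"tz": 0,"rx": 0,"ry": 0,"rz": -0.1065},
    {"tx": 33,"ty": -29,"tz": 0,"rx": 0,"ry": 0,"rz": -0.1065},
    {"tx": 33,"ty": -29,"tz": 0,"rx": 0,"ry": 0,"rz": -0.1065},
    {"tx": 33,"ty": -29,"tz": 0,"rx": 0,"ry": 0,"rz": -0.1065},
    {"tx": 33,"ty": -29,"tz": 0,"rx": 0,"ry": 0,"rz": -0.1065},
    {"tx": 33,"ty": -29,"tz": 0,"rx": 0,"ry": 0,"rz": -0.1065},
    {"tx": 32,"ty": -30.5,"tz": 0,"rx": 0,"ry": 0,"rz": -0.1065},
    {"tx": 0,"ty": 0,"tz": -40,"rx": 0,"ry": 0,"rz": 0},
    {"tx": 0,"ty": 0,"tz": 0,"rx": 0,"ry": 0,"rz": 0},
  ],
  gripper=0,
)

```text
time: 1.3
tool_pos: [505.1, 200.4, 182.1]
tcp_rot: [-3.132, 0.001, 1.727]
contact_force: [-0.4, 0.3, -0.7]
grip_width: 91.7
finger_force: 0.0
```

carry_out(
  plan=[
    {"tx": 0,"ty": 0,"tz": -40,"rx": 0,"ry": 0,"rz": 0},
    {"tx": 0,"ty": 0,"tz": -40,"rx": 0,"ry": 0,"rz": 0},
    {"tx": 0,"ty": 0,"tz": -20,"rx": 0,"ry": 0,"rz": 0},
    {"tx": 0,"ty": 0,"tz": 0,"rx": 0,"ry": 0,"rz": 0},
    {"tx": 0,"ty": 0,"tz": 0,"rx": 0,"ry": 0,"rz": 0},
    {"tx": 0,"ty": 0,"tz": 0,"rx": 0,"ry": 0,"rz": 0},
  ],
)

```text
time: 1.9
tool_pos: [508.4, 203.0, 88.8]
tcp_rot: [3.138, -0.0, 1.731]
contact_force: [0.1, 0.6, -0.1]
grip_width: 91.9
finger_force: 0.0
```

carry_out(
  plan=[
    {"tx": 0,"ty": 0,"tz": -30,"rx": 0,"ry": 0,"rz": 0},
    {"tx": 0,"ty": 0,"tz": -20,"rx": 0,"ry": 0,"rz": 0},
    {"tx": 0,"ty": 0,"tz": -13,"rx": 0,"ry": 0,"rz": 0},
    {"tx": 0,"ty": 0,"tz": 0,"rx": 0,"ry": 0,"rz": 0},
    {"tx": 0,"ty": 0,"tz": 0,"rx": 0,"ry": 0,"rz": 0},
    {"tx": 0,"ty": 0,"tz": 0,"rx": 0,"ry": 0,"rz": 0},
    {"tx": 0,"ty": 0,"tz": 0,"rx": 0,"ry": 0,"rz": 0},
  ],
)

```text
time: 2.6
tool_pos: [508.1, 202.4, 24.8]
tcp_rot: [3.14, -0.0, 1.73]
contact_force: [0.7, -0.1, -0.4]
grip_width: 91.9
finger_force: 0.0
```

Run:
```python
from h import *
for i in range(3):
    im=bot.capture("top");o=bot.get_obs();print(o["time"],o["tool_pos"],o["tcp_rot"],o["contact_force"])
a=cv2.cvtColor(im,cv2.COLOR_RGB2BGR);b=cv2.cvtColor(bot.capture("side"),cv2.COLOR_RGB2BGR)
cv2.imwrite("pics/g1.png",np.hstack([cv2.resize(a[180:260,150:230],(400,400)),cv2.resize(b[130:210,165:245],(400,400))]))
```

```text
2.65 [507.9704385  202.39945111  24.6136432 ] [ 3.13992950e+00 -9.90540886e-05  1.72979960e+00] [-0.03983819  0.05273376 -0.71751351]
2.7 [507.83324081 202.3661249   24.4144439 ] [ 3.14028247e+00 -7.31458226e-05  1.72981886e+00] [-0.39339872  0.1355443   0.0521387 ]
2.75 [507.70745441 202.32592004  24.26095764] [ 3.14062621e+00 -6.04843525e-05  1.72978460e+00] [ 0.11376802 -0.58293534 -0.93916166]
```

View pics/g1.png

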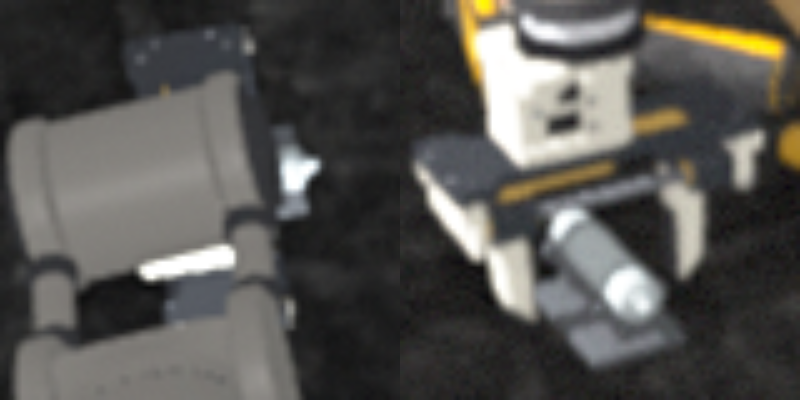

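The fingers straddle the mid-barrel, with the roller centred between them at about (600,265) in the crop. I'll close the gripper.

carry_out(
  plan=[
    {"tx": 0,"ty": 0,"tz": 0,"rx": 0,"ry": 0,"rz": 0},
    {"tx": 0,"ty": 0,"tz": 0,"rx": 0,"ry": 0,"rz": 0},
    {"tx": 0,"ty": 0,"tz": 0,"rx": 0,"ry": 0,"rz": 0},
    {"tx": 0,"ty": 0,"tz": 0,"rx": 0,"ry": 0,"rz": 0},
    {"tx": 0,"ty": 0,"tz": 0,"rx": 0,"ry": 0,"rz": 0},
    {"tx": 0,"ty": 0,"tz": 0,"rx": 0,"ry": 0,"rz": 0},
    {"tx": 0,"ty": 0,"tz": 0,"rx": 0,"ry": 0,"rz": 0},
    {"tx": 0,"ty": 0,"tz": 0,"rx": 0,"ry": 0,"rz": 0},
  ],
  gripper=0.9,
)

```text
time: 3.6
tool_pos: [508.1, 202.4, 23.9]
tcp_rot: [3.14, -0.0, 1.73]
contact_force: [9.4, 0.8, 2.6]
grip_width: 32.6
finger_force: 4.4
```

carry_out(
  plan=[
    {"tx": 1,"ty": 0,"tz": 0,"rx": 0,"ry": 0,"rz": 0},
    {"tx": 0,"ty": 0,"tz": 0,"rx": 0,"ry": 0,"rz": 0},
    {"tx": 0,"ty": 0,"tz": 0,"rx": 0,"ry": 0,"rz": 0},
    {"tx": 0,"ty": 0,"tz": 0,"rx": 0,"ry": 0,"rz": 0},
    {"tx": 0,"ty": 0,"tz": 0,"rx": 0,"ry": 0,"rz": 0},
  ],
)

```text
time: 4.1
tool_pos: [510.3, 202.7, 24.5]
tcp_rot: [3.137, -0.0, 1.73]
contact_force: [5.3, 1.4, 1.8]
grip_width: 27.4
finger_force: 30.0
```

carry_out(
  plan=[
    {"tx": 0,"ty": 0,"tz": 10,"rx": 0,"ry": 0,"rz": 0},
    {"tx": 0,"ty": 0,"tz": 20,"rx": 0,"ry": 0,"rz": 0},
    {"tx": 0,"ty": 0,"tz": 30,"rx": 0,"ry": 0,"rz": 0},
    {"tx": 0,"ty": 0,"tz": 30,"rx": 0,"ry": 0,"rz": 0},
    {"tx": 0,"ty": 0,"tz": 20,"rx": 0,"ry": 0,"rz": 0},
    {"tx": 0,"ty": 0,"tz": 10,"rx": 0,"ry": 0,"rz": 0},
    {"tx": 0,"ty": 0,"tz": 0,"rx": 0,"ry": 0,"rz": 0},
    {"tx": 0,"ty": 0,"tz": 0,"rx": 0,"ry": 0,"rz": 0},
    {"tx": 0,"ty": 0,"tz": 0,"rx": 0,"ry": 0,"rz": 0},
    {"tx": 0,"ty": 0,"tz": 0,"rx": 0,"ry": 0,"rz": 0},
  ],
)

```text
time: 5.1
tool_pos: [507.8, 202.1, 142.5]
tcp_rot: [-3.139, 0.0, 1.73]
contact_force: [0.0, 1.0, -2.0]
grip_width: 27.1
finger_force: 30.0
```

carry_out(
  plan=[
    {"tx": 2,"ty": -20,"tz": 0,"rx": 0,"ry": 0,"rz": -0.0257},
    {"tx": 2,"ty": -40,"tz": 0,"rx": 0,"ry": 0,"rz": -0.0257},
    {"tx": 2,"ty": -45,"tz": 0,"rx": 0,"ry": 0,"rz": -0.0257},
    {"tx": 2,"ty": -45,"tz": 0,"rx": 0,"ry": 0,"rz": -0.0257},
    {"tx": 2,"ty": -45,"tz": 0,"rx": 0,"ry": 0,"rz": -0.0257},
    {"tx": 2,"ty": -45,"tz": 0,"rx": 0,"ry": 0,"rz": -0.0257},
    {"tx": 2,"ty": -45,"tz": 0,"rx": 0,"ry": 0,"rz": -0.0257},
    {"tx": 2,"ty": -45,"tz": 0,"rx": 0,"ry": 0,"rz": -0.0257},
    {"tx": 1,"ty": -45,"tz": 0,"rx": 0,"ry": 0,"rz": -0.0257},
    {"tx": 1,"ty": -35,"tz": 0,"rx": 0,"ry": 0,"rz": -0.0257},
    {"tx": 1,"ty": -18,"tz": 0,"rx": 0,"ry": 0,"rz": 0},
    {"tx": 0,"ty": 0,"tz": 0,"rx": 0,"ry": 0,"rz": 0},
  ],
)

```text
time: 6.3
tool_pos: [527.1, -227.7, 142.9]
tcp_rot: [-3.141, -0.0, 1.47]
contact_force: [0.0, 0.4, -1.4]
grip_width: 27.2
finger_force: 30.0
```

carry_out(
  plan=[
    {"tx": 0,"ty": 0,"tz": 0,"rx": 0,"ry": 0,"rz": 0},
    {"tx": 0,"ty": 0,"tz": 0,"rx": 0,"ry": 0,"rz": 0},
    {"tx": 0,"ty": 0,"tz": 0,"rx": 0,"ry": 0,"rz": 0},
    {"tx": 0,"ty": 0,"tz": 0,"rx": 0,"ry": 0,"rz": 0},
    {"tx": 0,"ty": 0,"tz": 0,"rx": 0,"ry": 0,"rz": 0},
    {"tx": 0,"ty": 0,"tz": 0,"rx": 0,"ry": 0,"rz": 0},
  ],
)

```text
time: 6.9
tool_pos: [527.5, -225.4, 143.8]
tcp_rot: [3.141, 0.0, 1.473]
contact_force: [0.5, -0.9, -1.2]
grip_width: 27.3
finger_force: 30.0
```

Run:
```python
from h import *
a=cv2.cvtColor(bot.capture("top"),cv2.COLOR_RGB2BGR);b=cv2.cvtColor(bot.capture("side"),cv2.COLOR_RGB2BGR);o=bot.get_obs();print(o["time"],o["tool_pos"],o["tcp_rot"],o["contact_force"])
cv2.imwrite("pics/t2.png",a);cv2.imwrite("pics/s2.png",b)
f=lambda i:cv2.resize(i,(400,600),interpolation=cv2.INTER_CUBIC)
cv2.imwrite("pics/g2.png",np.hstack([f(a[160:280,280:360]),f(b[200:320,225:305])]))
```

```text
7.0 [ 527.46590399 -225.60360769  143.79998217] [3.14140376e+00 3.06175163e-05 1.47297402e+00] [-0.13586999 -0.05260325 -1.86777248]
```

View pics/g2.png

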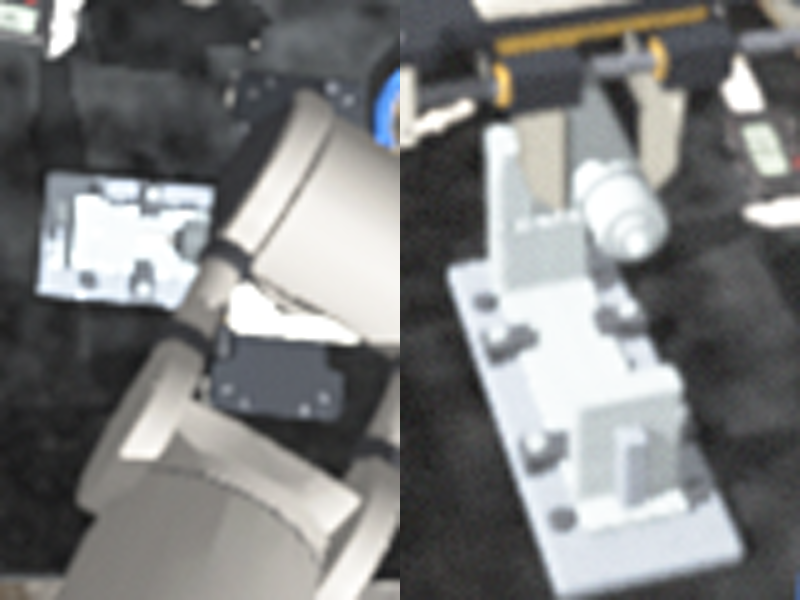

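The stub end is visible in the side crop at about (632,240), and the bracket is unobscured there too. I'll check the side camera against the known tool pose.

Run:
```python
from h import *
np.set_printoptions(precision=1,suppress=True)
T=np.array([527.47,-225.6,162.6]);ey=np.array([.0976,.9952,0]);ex=np.array([.9952,-.0976,0])
st=T-61*ey;print("stub pred px",proj("side",st),"meas 271.0 247.6; ray",ray("side",(271,247.6),162.6),"pred",st)
# barrel end circle (low end) seen ring
print("barrel end ctr pred",proj("side",T-50*ey))
O=np.array([529.5,-205.6,0])
# predicted tall/low stop features in side crop c2 coordinates for offsets
c=lambda p:((p[0]+.4-175)*5,(p[1]+.4-215)*5)
for off in(0,4,8):
  for nm,x,y,z in [("tallL",-22,61,100),("tallR",22,61,100),("tall botL",-22,61,16),("floorL",-6,61,56),("floorR",6,61,56),("lowR in",22,-61,71.5)]:
    X=O+ex*x+ey*(y+off);X[2]=z;print(off,nm,np.array(c(proj("side",X))))
for nm,x,y in [("b--",-40,-103),("b+-",40,-103),("b-+",-40,103),("b++",40,103)]:
    X=O+ex*x+ey*y;X[2]=10;print(nm,np.array(c(proj("side",X))))
s=cv2.imread("pics/side0.png")
cv2.imwrite("pics/c3.png",np.hstack([cv2.resize(s[220:260,235:275],(400,400),interpolation=cv2.INTER_CUBIC),cv2.resize(cv2.imread("pics/s2.png")[225:265,250:290],(400,400),interpolation=cv2.INTER_CUBIC)]))
```

```text
stub pred px [272.1 249. ] meas 271.0 247.6; ray [ 521.2 -281.8  162.6] pred [ 521.5 -286.3  162.6]
barrel end ctr pred [270.4 245.4]
0 tallL [343.9  88.9]
0 tallR [437.7  72.9]
0 tall botL [347.3 229.3]
0 floorL [379.2 158.2]
0 floorR [404.1 153.7]
0 lowR in [519.4 301.9]
4 tallL [341.8  83.6]
4 tallR [435.3  67.7]
4 tall botL [345.3 223.8]
4 floorL [377.  152.8]
4 floorR [401.8 148.4]
4 lowR in [516.4 295.3]
8 tallL [339.7  78.4]
8 tallR [432.9  62.6]
8 tall botL [343.3 218.3]
8 floorL [374.8 147.5]
8 floorR [399.6 143.1]
8 lowR in [513.4 288.7]
b-- [401.5 513.4]
b+- [587.9 471.8]
b-+ [291.4 189.3]
b++ [447.7 160.9]
```

View pics/c3.png

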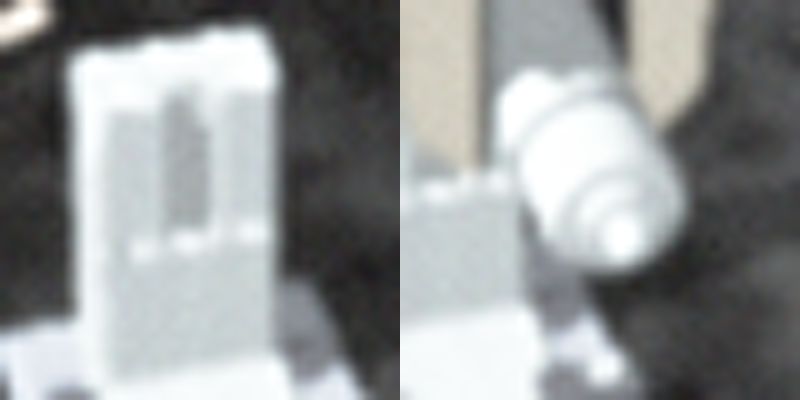

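carry_out(
  plan=[
    {"tx": 2.7,"ty": -1.8,"tz": -10,"rx": 0,"ry": 0,"rz": 0},
    {"tx": 0,"ty": 0,"tz": -20,"rx": 0,"ry": 0,"rz": 0},
    {"tx": 0,"ty": 0,"tz": -20,"rx": 0,"ry": 0,"rz": 0},
    {"tx": 0,"ty": 0,"tz": -12,"rx": 0,"ry": 0,"rz": 0},
    {"tx": 0,"ty": 0,"tz": -7,"rx": 0,"ry": 0,"rz": 0},
    {"tx": 0,"ty": 0,"tz": 0,"rx": 0,"ry": 0,"rz": 0},
    {"tx": 0,"ty": 0,"tz": 0,"rx": 0,"ry": 0,"rz": 0},
    {"tx": 0,"ty": 0,"tz": 0,"rx": 0,"ry": 0,"rz": 0},
    {"tx": 0,"ty": 0,"tz": 0,"rx": 0,"ry": 0,"rz": 0},
    {"tx": 0,"ty": 0,"tz": 0,"rx": 0,"ry": 0,"rz": 0},
  ],
)

```text
time: 8.0
tool_pos: [530.4, -227.7, 75.3]
tcp_rot: [3.141, 0.0, 1.473]
contact_force: [0.1, 0.1, -1.7]
grip_width: 27.1
finger_force: 30.0
```

Run:
```python
from h import *
b=cv2.cvtColor(bot.capture("side"),cv2.COLOR_RGB2BGR);o=bot.get_obs();print(o["time"],o["tool_pos"],o["tcp_rot"],o["contact_force"])
cv2.imwrite("pics/s4.png",b)
cv2.imwrite("pics/g4.png",cv2.resize(b[215:285,230:310],(800,600)[:1]+(600,),interpolation=cv2.INTER_CUBIC))
```

```text
8.05 [ 530.29202893 -227.61043272   75.1370869 ] [3.14086584e+00 3.13482924e-04 1.47281859e+00] [ 0.55766213 -0.1973113  -1.51837737]
```

View pics/g4.png

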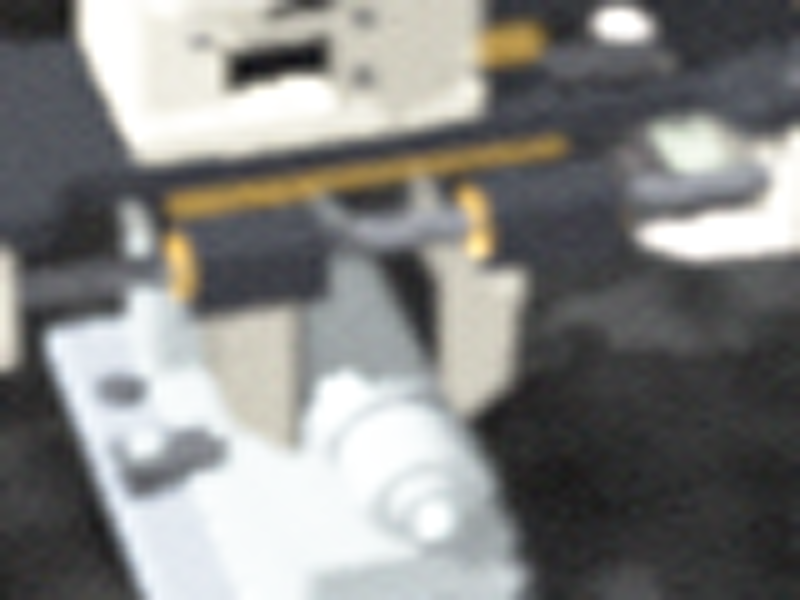

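The stub tip is at crop (432,520), just over the low stop's top. I'll compare its x with the low stop and the tall stop by casting side rays.

Run:
```python
from h import *
np.set_printoptions(precision=1,suppress=True)
O=np.array([529.5,-205.6,0]);a=np.radians(5.6);ey=np.array([np.sin(a),np.cos(a),0]);ex=np.array([np.cos(a),-np.sin(a),0])
def br(nm,p,z): X=ray("side",p,z)-O;print(nm,"bx %.1f by %.1f"%(X@ex,X@ey))
br("stub now",(272.75,275.2),93.6)
X=np.array([530.3,-227.6,0])-O;print("tool",X@ex,X@ey)
c=lambda x,y:(x/5+175-.4,y/5+215-.4)
br("low outer L",c(427,335),71.5);br("low outer R",c(530,318),71.5);br("low in R",c(527,290),71.5)
br("tall in L",(245.35,230.35),100);br("tall in R",(262.05,228.75),100)
d=lambda x,y:(x/10+235-.45,y/10+220-.45)
br("tall out L",d(70,55),100);br("tall out R",d(265,28),100)
br("groove top L",d(163,100),100);br("groove top R",d(208,92),100)
br("groove floor L",d(165,238),56);br("groove floor R",d(212,230),56)
br("tall bot L",d(105,382),16);br("tall bot R",d(275,352),16)
```

```text
stub now bx 3.1 by -80.1
tool 2.943005714686708 -21.81693647979297
low outer L bx -19.9 by -68.9
low outer R bx 23.3 by -71.0
low in R bx 27.2 by -55.2
tall in L bx -15.9 by 67.0
tall in R bx 22.2 by 62.6
tall out L bx -19.5 by 88.8
tall out R bx 26.8 by 86.8
groove top L bx -3.1 by 66.5
groove top R bx 7.5 by 66.7
groove floor L bx -2.0 by 70.7
groove floor R bx 9.4 by 70.6
tall bot L bx -17.4 by 69.6
tall bot R bx 24.7 by 69.1
```

Stub x of 3.1 agrees with the low stop and groove centres, which fall between 2 and 4. I'll push towards the tall stop.

carry_out(
  plan=[
    {"tx": 0.3,"ty": 3,"tz": 0,"rx": 0,"ry": 0,"rz": 0},
    {"tx": 0.3,"ty": 3,"tz": 0,"rx": 0,"ry": 0,"rz": 0},
    {"tx": 0.3,"ty": 3,"tz": 0,"rx": 0,"ry": 0,"rz": 0},
    {"tx": 0.3,"ty": 3,"tz": 0,"rx": 0,"ry": 0,"rz": 0},
    {"tx": 0,"ty": 0,"tz": 0,"rx": 0,"ry": 0,"rz": 0},
    {"tx": 0,"ty": 0,"tz": 0,"rx": 0,"ry": 0,"rz": 0},
    {"tx": 0,"ty": 0,"tz": 0,"rx": 0,"ry": 0,"rz": 0},
    {"tx": 0,"ty": 0,"tz": 0,"rx": 0,"ry": 0,"rz": 0},
  ],
)

```text
time: 8.85
tool_pos: [531.3, -215.6, 74.7]
tcp_rot: [3.141, 0.0, 1.473]
contact_force: [-0.3, 0.3, -1.1]
grip_width: 27.2
finger_force: 30.0
```

carry_out(
  plan=[
    {"tx": 0.2,"ty": 2,"tz": 0,"rx": 0,"ry": 0,"rz": 0},
    {"tx": 0,"ty": 0,"tz": 0,"rx": 0,"ry": 0,"rz": 0},
    {"tx": 0,"ty": 0,"tz": 0,"rx": 0,"ry": 0,"rz": 0},
  ],
)

```text
time: 9.15
tool_pos: [531.5, -213.5, 74.7]
tcp_rot: [3.142, 0.0, 1.473]
contact_force: [-0.1, 0.5, -1.2]
grip_width: 27.1
finger_force: 30.0
```

carry_out(
  plan=[
    {"tx": 0.2,"ty": 2,"tz": 0,"rx": 0,"ry": 0,"rz": 0},
    {"tx": 0,"ty": 0,"tz": 0,"rx": 0,"ry": 0,"rz": 0},
    {"tx": 0,"ty": 0,"tz": 0,"rx": 0,"ry": 0,"rz": 0},
  ],
)

```text
time: 9.45
tool_pos: [531.7, -211.5, 74.7]
tcp_rot: [3.141, 0.0, 1.473]
contact_force: [-0.2, -0.2, -1.0]
grip_width: 27.4
finger_force: 30.0
```

carry_out(
  plan=[
    {"tx": 0.2,"ty": 2,"tz": 0,"rx": 0,"ry": 0,"rz": 0},
    {"tx": 0,"ty": 0,"tz": 0,"rx": 0,"ry": 0,"rz": 0},
    {"tx": 0,"ty": 0,"tz": 0,"rx": 0,"ry": 0,"rz": 0},
  ],
)

```text
time: 9.75
tool_pos: [531.9, -209.5, 74.7]
tcp_rot: [3.142, 0.0, 1.473]
contact_force: [0.1, -0.3, -1.9]
grip_width: 27.1
finger_force: 30.0
```

carry_out(
  plan=[
    {"tx": 0.2,"ty": 2,"tz": 0,"rx": 0,"ry": 0,"rz": 0},
    {"tx": 0,"ty": 0,"tz": 0,"rx": 0,"ry": 0,"rz": 0},
    {"tx": 0,"ty": 0,"tz": 0,"rx": 0,"ry": 0,"rz": 0},
  ],
)

```text
time: 10.05
tool_pos: [532.1, -207.5, 74.8]
tcp_rot: [3.141, 0.0, 1.473]
contact_force: [-0.3, 0.1, -1.3]
grip_width: 27.2
finger_force: 30.0
```

carry_out(
  plan=[
    {"tx": 0.2,"ty": 2,"tz": 0,"rx": 0,"ry": 0,"rz": 0},
    {"tx": 0,"ty": 0,"tz": 0,"rx": 0,"ry": 0,"rz": 0},
    {"tx": 0,"ty": 0,"tz": 0,"rx": 0,"ry": 0,"rz": 0},
  ],
)

```text
time: 10.35
tool_pos: [532.3, -206.0, 74.8]
tcp_rot: [3.141, 0.001, 1.473]
contact_force: [-0.5, -3.2, -2.0]
grip_width: 27.3
finger_force: 30.0
```

carry_out(
  plan=[
    {"tx": 0.2,"ty": 2,"tz": 0,"rx": 0,"ry": 0,"rz": 0},
    {"tx": 0,"ty": 0,"tz": 0,"rx": 0,"ry": 0,"rz": 0},
    {"tx": 0,"ty": 0,"tz": 0,"rx": 0,"ry": 0,"rz": 0},
  ],
)

```text
time: 10.65
tool_pos: [532.6, -203.7, 74.8]
tcp_rot: [3.141, 0.0, 1.473]
contact_force: [-0.9, -4.0, -1.7]
grip_width: 27.3
finger_force: 30.0
```

Contact at y of about -206, most likely on the back of the groove. A gentle sideways probe should confirm it.

carry_out(
  plan=[
    {"tx": 1,"ty": 0,"tz": 0,"rx": 0,"ry": 0,"rz": 0},
    {"tx": 1,"ty": 0,"tz": 0,"rx": 0,"ry": 0,"rz": 0},
    {"tx": 1,"ty": 0,"tz": 0,"rx": 0,"ry": 0,"rz": 0},
    {"tx": 0,"ty": 0,"tz": 0,"rx": 0,"ry": 0,"rz": 0},
    {"tx": 0,"ty": 0,"tz": 0,"rx": 0,"ry": 0,"rz": 0},
  ],
)

```text
time: 11.15
tool_pos: [534.9, -203.4, 74.4]
tcp_rot: [-3.14, -0.0, 1.473]
contact_force: [-3.0, -3.5, -1.7]
grip_width: 26.9
finger_force: 30.1
```

carry_out(
  plan=[
    {"tx": -1.5,"ty": 0,"tz": 0,"rx": 0,"ry": 0,"rz": 0},
    {"tx": -1.5,"ty": 0,"tz": 0,"rx": 0,"ry": 0,"rz": 0},
    {"tx": -1.5,"ty": 0,"tz": 0,"rx": 0,"ry": 0,"rz": 0},
    {"tx": -1.5,"ty": 0,"tz": 0,"rx": 0,"ry": 0,"rz": 0},
    {"tx": 0,"ty": 0,"tz": 0,"rx": 0,"ry": 0,"rz": 0},
    {"tx": 0,"ty": 0,"tz": 0,"rx": 0,"ry": 0,"rz": 0},
  ],
)

```text
time: 11.75
tool_pos: [529.7, -203.6, 74.8]
tcp_rot: [3.141, 0.0, 1.473]
contact_force: [1.0, -3.4, -2.2]
grip_width: 27.0
finger_force: 30.0
```

carry_out(
  plan=[
    {"tx": -1,"ty": 0,"tz": 0,"rx": 0,"ry": 0,"rz": 0},
    {"tx": -1,"ty": 0,"tz": 0,"rx": 0,"ry": 0,"rz": 0},
    {"tx": 0,"ty": 0,"tz": 0,"rx": 0,"ry": 0,"rz": 0},
    {"tx": 0,"ty": 0,"tz": 0,"rx": 0,"ry": 0,"rz": 0},
  ],
)

```text
time: 12.15
tool_pos: [528.8, -203.9, 75.2]
tcp_rot: [3.138, 0.001, 1.472]
contact_force: [4.2, -5.0, -2.7]
grip_width: 27.5
finger_force: 30.0
```

carry_out(
  plan=[
    {"tx": -1,"ty": 0,"tz": 0,"rx": 0,"ry": 0,"rz": 0},
    {"tx": -1,"ty": 0,"tz": 0,"rx": 0,"ry": 0,"rz": 0},
    {"tx": 0,"ty": 0,"tz": 0,"rx": 0,"ry": 0,"rz": 0},
    {"tx": 0,"ty": 0,"tz": 0,"rx": 0,"ry": 0,"rz": 0},
  ],
)

```text
time: 12.55
tool_pos: [528.1, -204.3, 75.6]
tcp_rot: [3.135, 0.001, 1.471]
contact_force: [9.1, -3.3, -2.3]
grip_width: 26.9
finger_force: 30.2
```

The force rises on both sides, so the plunger is in the groove, with its centre near x = 531.8. Next I'll recentre and push in to about 11 mm.

carry_out(
  plan=[
    {"tx": 2.1,"ty": 0,"tz": 0,"rx": 0,"ry": 0,"rz": 0},
    {"tx": 2.1,"ty": 0,"tz": 0,"rx": 0,"ry": 0,"rz": 0},
    {"tx": 2.1,"ty": 0,"tz": 0,"rx": 0,"ry": 0,"rz": 0},
    {"tx": 0.2,"ty": 2,"tz": 0,"rx": 0,"ry": 0,"rz": 0},
    {"tx": 0.2,"ty": 2,"tz": 0,"rx": 0,"ry": 0,"rz": 0},
    {"tx": 0.2,"ty": 2,"tz": 0,"rx": 0,"ry": 0,"rz": 0},
    {"tx": 0.2,"ty": 2,"tz": 0,"rx": 0,"ry": 0,"rz": 0},
    {"tx": 0,"ty": 0,"tz": 0,"rx": 0,"ry": 0,"rz": 0},
    {"tx": 0,"ty": 0,"tz": 0,"rx": 0,"ry": 0,"rz": 0},
    {"tx": 0,"ty": 0,"tz": 0,"rx": 0,"ry": 0,"rz": 0},
  ],
)

```text
time: 13.55
tool_pos: [532.2, -195.9, 74.7]
tcp_rot: [-3.141, 0.001, 1.473]
contact_force: [-1.0, -6.8, -1.7]
grip_width: 27.0
finger_force: 30.0
```

carry_out(
  plan=[
    {"tx": 0,"ty": 0,"tz": -4,"rx": 0,"ry": 0,"rz": 0},
    {"tx": 0,"ty": 0,"tz": -4,"rx": 0,"ry": 0,"rz": 0},
    {"tx": 0,"ty": 0,"tz": -4,"rx": 0,"ry": 0,"rz": 0},
    {"tx": 0,"ty": 0,"tz": -4,"rx": 0,"ry": 0,"rz": 0},
    {"tx": 0,"ty": 0,"tz": 0,"rx": 0,"ry": 0,"rz": 0},
    {"tx": 0,"ty": 0,"tz": 0,"rx": 0,"ry": 0,"rz": 0},
    {"tx": 0,"ty": 0,"tz": 0,"rx": 0,"ry": 0,"rz": 0},
  ],
)

```text
time: 14.25
tool_pos: [532.7, -196.0, 58.9]
tcp_rot: [3.141, 0.001, 1.473]
contact_force: [-0.9, -6.4, -1.4]
grip_width: 27.2
finger_force: 30.0
```

carry_out(
  plan=[
    {"tx": 0,"ty": 0,"tz": -2,"rx": 0,"ry": 0,"rz": 0},
    {"tx": 0,"ty": 0,"tz": -2,"rx": 0,"ry": 0,"rz": 0},
    {"tx": 0,"ty": 0,"tz": 0,"rx": 0,"ry": 0,"rz": 0},
    {"tx": 0,"ty": 0,"tz": 0,"rx": 0,"ry": 0,"rz": 0},
  ],
)

```text
time: 14.65
tool_pos: [532.8, -196.1, 55.0]
tcp_rot: [3.141, 0.001, 1.473]
contact_force: [-1.8, -6.3, -1.1]
grip_width: 27.1
finger_force: 30.0
```

carry_out(
  plan=[
    {"tx": 0,"ty": 0,"tz": -2,"rx": 0,"ry": 0,"rz": 0},
    {"tx": 0,"ty": 0,"tz": -2,"rx": 0,"ry": 0,"rz": 0},
    {"tx": 0,"ty": 0,"tz": 0,"rx": 0,"ry": 0,"rz": 0},
    {"tx": 0,"ty": 0,"tz": 0,"rx": 0,"ry": 0,"rz": 0},
  ],
)

```text
time: 15.05
tool_pos: [532.8, -196.1, 51.0]
tcp_rot: [3.141, 0.001, 1.473]
contact_force: [-0.9, -6.6, -0.6]
grip_width: 27.3
finger_force: 30.0
```

The stub is past the low stop's rim. I'll keep lowering until I feel the groove floor.

carry_out(
  plan=[
    {"tx": 0,"ty": 0,"tz": -2,"rx": 0,"ry": 0,"rz": 0},
    {"tx": 0,"ty": 0,"tz": -2,"rx": 0,"ry": 0,"rz": 0},
    {"tx": 0,"ty": 0,"tz": -2,"rx": 0,"ry": 0,"rz": 0},
    {"tx": 0,"ty": 0,"tz": 0,"rx": 0,"ry": 0,"rz": 0},
    {"tx": 0,"ty": 0,"tz": 0,"rx": 0,"ry": 0,"rz": 0},
    {"tx": 0,"ty": 0,"tz": 0,"rx": 0,"ry": 0,"rz": 0},
  ],
)

```text
time: 15.65
tool_pos: [532.8, -196.1, 45.1]
tcp_rot: [3.141, 0.001, 1.473]
contact_force: [-0.5, -6.8, -0.3]
grip_width: 27.2
finger_force: 30.0
```

carry_out(
  plan=[
    {"tx": 0,"ty": 0,"tz": -2,"rx": 0,"ry": 0,"rz": 0},
    {"tx": 0,"ty": 0,"tz": 0,"rx": 0,"ry": 0,"rz": 0},
    {"tx": 0,"ty": 0,"tz": 0,"rx": 0,"ry": 0,"rz": 0},
    {"tx": 0,"ty": 0,"tz": 0,"rx": 0,"ry": 0,"rz": 0},
  ],
)

```text
time: 16.05
tool_pos: [532.8, -196.1, 43.1]
tcp_rot: [3.141, 0.001, 1.473]
contact_force: [-0.2, -7.0, -0.7]
grip_width: 27.3
finger_force: 30.0
```

carry_out(
  plan=[
    {"tx": 0,"ty": 0,"tz": -1.5,"rx": 0,"ry": 0,"rz": 0},
    {"tx": 0,"ty": 0,"tz": 0,"rx": 0,"ry": 0,"rz": 0},
    {"tx": 0,"ty": 0,"tz": 0,"rx": 0,"ry": 0,"rz": 0},
    {"tx": 0,"ty": 0,"tz": 0,"rx": 0,"ry": 0,"rz": 0},
  ],
)

```text
time: 16.45
tool_pos: [532.9, -196.1, 41.6]
tcp_rot: [3.14, 0.001, 1.473]
contact_force: [-0.5, -6.6, -1.2]
grip_width: 27.1
finger_force: 30.0
```

carry_out(
  plan=[
    {"tx": 0,"ty": 0,"tz": -1,"rx": 0,"ry": 0,"rz": 0},
    {"tx": 0,"ty": 0,"tz": 0,"rx": 0,"ry": 0,"rz": 0},
    {"tx": 0,"ty": 0,"tz": 0,"rx": 0,"ry": 0,"rz": 0},
  ],
)

```text
time: 16.75
tool_pos: [533.0, -196.1, 40.7]
tcp_rot: [3.14, 0.001, 1.473]
contact_force: [-0.3, -6.4, 0.9]
grip_width: 27.2
finger_force: 30.0
```

carry_out(
  plan=[
    {"tx": 0,"ty": 0,"tz": -1,"rx": 0,"ry": 0,"rz": 0},
    {"tx": 0,"ty": 0,"tz": 0,"rx": 0,"ry": 0,"rz": 0},
    {"tx": 0,"ty": 0,"tz": 0,"rx": 0,"ry": 0,"rz": 0},
  ],
)

```text
time: 17.05
tool_pos: [533.0, -196.1, 39.8]
tcp_rot: [3.14, 0.001, 1.473]
contact_force: [-1.1, -6.0, 1.1]
grip_width: 27.2
finger_force: 30.0
```

The floor shows up at a TCP height of about 41. I'll back off to just above it and ease towards the low stop.

carry_out(
  plan=[
    {"tx": 0,"ty": 0,"tz": 1.5,"rx": 0,"ry": 0,"rz": 0},
    {"tx": -0.2,"ty": -2,"tz": 0,"rx": 0,"ry": 0,"rz": 0},
    {"tx": 0,"ty": 0,"tz": 0,"rx": 0,"ry": 0,"rz": 0},
    {"tx": 0,"ty": 0,"tz": 0,"rx": 0,"ry": 0,"rz": 0},
    {"tx": 0,"ty": 0,"tz": 0,"rx": 0,"ry": 0,"rz": 0},
  ],
)

```text
time: 17.55
tool_pos: [532.7, -197.9, 41.1]
tcp_rot: [3.141, 0.001, 1.473]
contact_force: [-0.3, -6.5, -0.5]
grip_width: 27.0
finger_force: 30.0
```

carry_out(
  plan=[
    {"tx": -0.2,"ty": -1.5,"tz": 0,"rx": 0,"ry": 0,"rz": 0},
    {"tx": 0,"ty": 0,"tz": 0,"rx": 0,"ry": 0,"rz": 0},
    {"tx": 0,"ty": 0,"tz": 0,"rx": 0,"ry": 0,"rz": 0},
  ],
)

```text
time: 17.85
tool_pos: [532.5, -198.9, 41.1]
tcp_rot: [3.141, 0.0, 1.473]
contact_force: [0.1, -2.0, 2.2]
grip_width: 27.3
finger_force: 30.0
```

carry_out(
  plan=[
    {"tx": -0.2,"ty": -1.5,"tz": 0,"rx": 0,"ry": 0,"rz": 0},
    {"tx": 0,"ty": 0,"tz": 0,"rx": 0,"ry": 0,"rz": 0},
    {"tx": 0,"ty": 0,"tz": 0,"rx": 0,"ry": 0,"rz": 0},
  ],
)

```text
time: 18.15
tool_pos: [532.3, -199.5, 41.1]
tcp_rot: [3.141, -0.001, 1.473]
contact_force: [1.0, 2.6, 4.5]
grip_width: 27.1
finger_force: 30.0
```

Contact with an upward force: the stub end sits low on the recess chamfer. I'll back off slightly and raise it.

carry_out(
  plan=[
    {"tx": 0.1,"ty": 1.5,"tz": 0,"rx": 0,"ry": 0,"rz": 0},
    {"tx": 0,"ty": 0,"tz": 1.5,"rx": 0,"ry": 0,"rz": 0},
    {"tx": 0,"ty": 0,"tz": 0,"rx": 0,"ry": 0,"rz": 0},
    {"tx": 0,"ty": 0,"tz": 0,"rx": 0,"ry": 0,"rz": 0},
  ],
)

```text
time: 18.55
tool_pos: [532.1, -199.9, 41.9]
tcp_rot: [3.141, 0.001, 1.473]
contact_force: [0.6, -5.8, -1.7]
grip_width: 27.1
finger_force: 30.0
```

carry_out(
  plan=[
    {"tx": -0.1,"ty": -1.5,"tz": 0,"rx": 0,"ry": 0,"rz": 0},
    {"tx": 0,"ty": 0,"tz": 0,"rx": 0,"ry": 0,"rz": 0},
    {"tx": 0,"ty": 0,"tz": 0,"rx": 0,"ry": 0,"rz": 0},
  ],
)

```text
time: 18.85
tool_pos: [531.9, -201.4, 41.9]
tcp_rot: [-3.141, 0.001, 1.473]
contact_force: [1.1, -5.1, -0.9]
grip_width: 27.0
finger_force: 30.0
```

The reading is back to spring force alone, so the stub is going into the recess. I'll let it travel home.

carry_out(
  plan=[
    {"tx": -0.1,"ty": -1.5,"tz": 0,"rx": 0,"ry": 0,"rz": 0},
    {"tx": 0,"ty": 0,"tz": 0,"rx": 0,"ry": 0,"rz": 0},
    {"tx": 0,"ty": 0,"tz": 0,"rx": 0,"ry": 0,"rz": 0},
  ],
)

```text
time: 19.15
tool_pos: [531.7, -202.3, 42.0]
tcp_rot: [-3.141, 0.0, 1.473]
contact_force: [0.9, -4.3, -1.8]
grip_width: 27.4
finger_force: 30.0
```

carry_out(
  plan=[
    {"tx": -0.1,"ty": -1.5,"tz": 0,"rx": 0,"ry": 0,"rz": 0},
    {"tx": 0,"ty": 0,"tz": 0,"rx": 0,"ry": 0,"rz": 0},
    {"tx": 0,"ty": 0,"tz": 0,"rx": 0,"ry": 0,"rz": 0},
  ],
)

```text
time: 19.45
tool_pos: [531.7, -203.5, 42.1]
tcp_rot: [-3.141, -0.0, 1.473]
contact_force: [0.3, -4.3, -2.3]
grip_width: 27.2
finger_force: 30.0
```

carry_out(
  plan=[
    {"tx": -0.1,"ty": -1,"tz": 0,"rx": 0,"ry": 0,"rz": 0},
    {"tx": 0,"ty": 0,"tz": 0,"rx": 0,"ry": 0,"rz": 0},
    {"tx": 0,"ty": 0,"tz": 0,"rx": 0,"ry": 0,"rz": 0},
  ],
)

```text
time: 19.75
tool_pos: [531.6, -204.5, 42.2]
tcp_rot: [-3.141, -0.0, 1.473]
contact_force: [-0.1, -3.8, -1.9]
grip_width: 26.9
finger_force: 30.0
```

carry_out(
  plan=[
    {"tx": -0.1,"ty": -1,"tz": 0,"rx": 0,"ry": 0,"rz": 0},
    {"tx": 0,"ty": 0,"tz": 0,"rx": 0,"ry": 0,"rz": 0},
    {"tx": 0,"ty": 0,"tz": 0,"rx": 0,"ry": 0,"rz": 0},
  ],
)

```text
time: 20.05
tool_pos: [531.6, -204.9, 42.2]
tcp_rot: [-3.141, -0.001, 1.473]
contact_force: [0.9, 2.5, -1.1]
grip_width: 27.6
finger_force: 30.0
```

carry_out(
  plan=[
    {"tx": -0.1,"ty": -1,"tz": 0,"rx": 0,"ry": 0,"rz": 0},
    {"tx": 0,"ty": 0,"tz": 0,"rx": 0,"ry": 0,"rz": 0},
    {"tx": 0,"ty": 0,"tz": 0,"rx": 0,"ry": 0,"rz": 0},
  ],
)

```text
time: 20.35
tool_pos: [531.6, -204.9, 42.2]
tcp_rot: [-3.141, -0.002, 1.473]
contact_force: [2.3, 6.7, -0.9]
grip_width: 27.1
finger_force: 30.0
```

The collar is home at y = -204.9. I'll ease off, lower 1 mm and release.

carry_out(
  plan=[
    {"tx": 0,"ty": 1.3,"tz": -1,"rx": 0,"ry": 0,"rz": 0},
    {"tx": 0,"ty": 0,"tz": 0,"rx": 0,"ry": 0,"rz": 0},
    {"tx": 0,"ty": 0,"tz": 0,"rx": 0,"ry": 0,"rz": 0},
  ],
)

```text
time: 20.65
tool_pos: [531.6, -204.9, 41.7]
tcp_rot: [3.141, -0.0, 1.473]
contact_force: [-0.9, 4.0, 5.5]
grip_width: 27.3
finger_force: 30.0
```

carry_out(
  plan=[
    {"tx": 0,"ty": 0,"tz": 0,"rx": 0,"ry": 0,"rz": 0},
    {"tx": 0,"ty": 0,"tz": 0,"rx": 0,"ry": 0,"rz": 0},
    {"tx": 0,"ty": 0,"tz": 0,"rx": 0,"ry": 0,"rz": 0},
    {"tx": 0,"ty": 0,"tz": 0,"rx": 0,"ry": 0,"rz": 0},
    {"tx": 0,"ty": 0,"tz": 0,"rx": 0,"ry": 0,"rz": 0},
    {"tx": 0,"ty": 0,"tz": 0,"rx": 0,"ry": 0,"rz": 0},
    {"tx": 0,"ty": 0,"tz": 0,"rx": 0,"ry": 0,"rz": 0},
    {"tx": 0,"ty": 0,"tz": 0,"rx": 0,"ry": 0,"rz": 0},
  ],
  gripper=0,
)

```text
time: 21.45
tool_pos: [531.5, -205.2, 41.2]
tcp_rot: [3.142, 0.0, 1.473]
contact_force: [-0.8, 0.3, 0.6]
grip_width: 86.7
finger_force: 0.0
```

Released with no contact force. I'll retreat straight up and check.

carry_out(
  plan=[
    {"tx": 0,"ty": 0,"tz": 5,"rx": 0,"ry": 0,"rz": 0},
    {"tx": 0,"ty": 0,"tz": 20,"rx": 0,"ry": 0,"rz": 0},
    {"tx": 0,"ty": 0,"tz": 40,"rx": 0,"ry": 0,"rz": 0},
    {"tx": 0,"ty": 0,"tz": 40,"rx": 0,"ry": 0,"rz": 0},
    {"tx": 0,"ty": 0,"tz": 40,"rx": 0,"ry": 0,"rz": 0},
    {"tx": -20,"ty": 40,"tz": 0,"rx": 0,"ry": 0,"rz": 0},
    {"tx": -20,"ty": 40,"tz": 0,"rx": 0,"ry": 0,"rz": 0},
    {"tx": -20,"ty": 40,"tz": 0,"rx": 0,"ry": 0,"rz": 0},
    {"tx": -20,"ty": 40,"tz": 0,"rx": 0,"ry": 0,"rz": 0},
    {"tx": 0,"ty": 40,"tz": 0,"rx": 0,"ry": 0,"rz": 0},
    {"tx": 0,"ty": 0,"tz": 0,"rx": 0,"ry": 0,"rz": 0},
    {"tx": 0,"ty": 0,"tz": 0,"rx": 0,"ry": 0,"rz": 0},
  ],
)

```text
time: 22.65
tool_pos: [451.7, -4.8, 186.8]
tcp_rot: [3.14, 0.0, 1.475]
contact_force: [-0.3, -0.2, -0.3]
grip_width: 91.9
finger_force: 0.0
```

Run:
```python
from h import *
a=cv2.cvtColor(bot.capture("top"),cv2.COLOR_RGB2BGR);b=cv2.cvtColor(bot.capture("side"),cv2.COLOR_RGB2BGR);o=bot.get_obs();print(o["time"],o["tool_pos"],o["contact_force"])
f=lambda i:cv2.resize(i,(400,600),interpolation=cv2.INTER_CUBIC)
cv2.imwrite("pics/g9.png",np.hstack([f(a[160:280,280:360]),f(b[210:330,225:305])]))
```

```text
22.75 [451.90648193  -6.03266952 186.46551622] [ 0.28602786 -0.56653238  0.22286722]
```

View pics/g9.png

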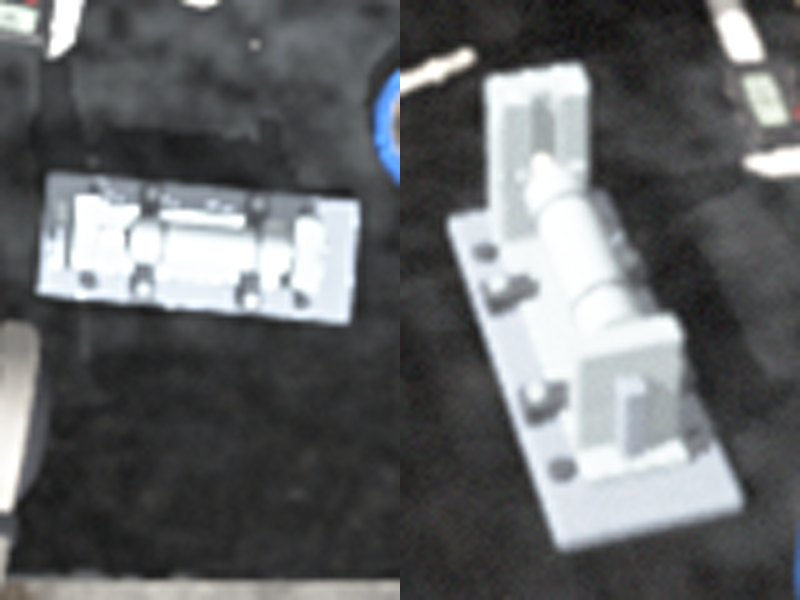

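The roller sits level between the stops, from (130,240) to (295,255) in the top crop, with its plunger in the groove at (540,165) in the side crop. The arm is clear of everything, so I'm handing the job in.

```bash
python3 -c "
from plant import bot
print(bot.close_job())"
```

```text
the job is handed in; nothing more can be done
None
```

The roller is fitted in the bracket, level between the stops with its collar felt home against the low stop. I let it go, moved the arm clear and handed the job in at about 23 s; hand-in returned no verdict.

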